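# Pop a medicine cassette and stop it on the chute

## Task

With one fingertip press the eject key beside the sloping dock and keep it held down, so that the spring pops the medicine cassette out of its parked place, and with the other finger stop the cassette on the chute before it slides off the low end. Do not grip or lift the cassette and leave the bottle, carton and stock bin where they stand. The program finishes while holding: one finger still keeping the key down, the other finger still holding back the cassette, which rests still on the chute at least 2 cm out of its parked place.

Things in the scene. Friction and masses are not known exactly. Their poses are not given: they have to be found in the camera images.
- chute_mark (a point): Middle of the chute floor under the front edge of the parked cassette, 50 mm above the counter. Axes: -x runs down the slope to the open low end, +y across to the eject key's side, z square to the chute floor. The chute is a smooth bare-metal channel falling 12 degrees, 50 mm wide inside; edges 14 mm high at -y, 4 mm at +y. Slippery: a loose cassette does not stay on it by itself.
- chute_end (a point): Middle of the chute floor at its open low end, 130 mm down the slope from chute_mark, about 23 mm above the counter. Axes as chute_mark.
- dock: Grey dock fixed to the counter that carries the chute and the key; base 260 by 125 by 10 mm. Origin on the counter right under chute_mark; -x is the level heading of the low end, +y the key's side. At its high end, 95 to 120 mm uphill of chute_mark, a grey spring housing stands 36 mm above the chute floor.
- eject_key (a joint): How far the eject key is pressed, in m: 0 up, 0.012 fully down (square to the chute). Spring: about 2 N at the top, 4.5 N fully down. From about 0.008 its steel tooth clears the cassette's ear and the ejector spring fires the cassette down the chute at once (up to about 0.7 m/s), so a finger must already stand in the channel.
- eject_key_top (a point): Centre of the key's top face: a white block, 42 mm along the chute by 34 mm across, 18 mm proud of its grey housing beside the chute. Seen from chute_mark: x -27, y +59, z +30 mm when up, z +18 fully down; a fingertip level with that, 65 mm away over the chute, hangs 20 to 25 mm above the chute floor, well below the cassette's top. Axes as chute_mark.
- cassette: Closed blue box with white front label, 70 long (x), 48 wide, 45 mm high, 0.2-0.33 kg. Origin: centre of its underside; -x is its front, facing downhill. A small ear stands 10 mm out of its +y side near the front, against the key's tooth while parked. Parked, its origin is 35 mm uphill of chute_mark. A spring plate pushes it from behind with 3 N over the first 18 mm.
- pill_bottle: Bystander: amber pill jar with white cap, 44 mm in diameter, 75 mm high, on the counter beside the dock; origin at the centre of its underside.
- carton: Bystander: white medicine carton with a green band, 85 by 36 by 50 mm high, on the counter beside the dock; origin at the centre of its underside.
- stock_bin: Bystander: open blue stock bin with a white front, 120 by 85 by 65 mm high, on the counter beside the dock; origin at the centre of its underside.
Mind the look-alikes: they are no part of the job. Leave any brown or pink look-alike of the cassette alone.

How it is judged (in metres and radians):
On the way, in this order (a step that is already met when the one before it is completed fails the run):
1. a finger presses the eject key (value of joint eject_key above 0.004 m and contact force between the fingers and eject_key above 0.5 N).
2. the cassette has popped out and a finger stops it on the chute while the key is down (x of cassette in the frame of chute_mark below 0.015 m and linear speed of cassette below 0.02 m/s and contact force between the fingers and cassette above 0.05 N and value of joint eject_key above 0.006 m), for 0.2 s.
At the end, for the whole second after the job is handed in: The cassette rests (under 20 mm/s) flat on the chute, 20 to 120 mm down the slope from its parked place, a finger touching it with more than 0.05 N, while a finger keeps the eject key at least 6 mm down (all of step 2 and x of cassette in the frame of chute_mark above -0.085 m and z of cassette in the frame of chute_mark between -0.008 and 0.008 m and contact force between the fingers and eject_key above 0.5 N); the arm keeps its last pose, push and grip.
It fails at once if the cassette slid off the low end of the chute (x of cassette in the frame of chute_mark below -0.092 m).
It fails at once if the cassette was lifted or tipped off the chute floor (z of cassette in the frame of chute_mark above 0.015 m or angle between cassette's own z axis and vertical above 0.5 rad).
It fails at once if a bystander was disturbed (distance of any of pill_bottle, carton, stock_bin from where it was at the start of the episode above 0.02 m).
It also fails if it takes over 29 s, if anything falls off the work surface, if the arm or the gripper's body presses on something with over 40 N, if the wrist force passes 120 N, or if a joint passes its speed limit or range.

## Robot

A 6-joint arm with a two-finger parallel gripper is mounted at the origin on the work surface. World frame = base frame: x ahead of the robot, y to its left, z up, the work surface at z = 0. Lengths are in m, angles in degrees, forces in N, time in s.
With the tool pointing down it reaches from about 0.3 to 0.75 m from the base axis. Payload 8.5 kg.
Tool frame: the origin (TCP) lies at the very end of the fingers, on their centre line; the grasp point (between the pads) lies 19 mm behind it; z points along the fingers, y is the line along which they close (so a half turn about z gives the same grasp; the last joint's range is limited). The gripper opens to 85 mm and grips with 20 to 120 N. Pads are 22 mm wide; open, the fingers measure 114 mm over their backs; the gripper's body (76 mm by 85 mm) begins 54 mm behind the grasp point. The pads swing forward as they close: fully open they stand 13 mm farther back than shut.
Start: joints at [54.929, 21.807, 74.336, -0, 83.858, -12.336], TCP at [0.213, 0.507, 0.231] pointing down, gripper open.
Joint ranges: [-178.18, 178.18], [-50.72, 133.34], [12.68, 142.11], [-81.47, 261.47], [9.98, 163.14], [-165.26, 165.26]. Speed limits (degrees/s): [136.94, 136.94, 180, 180, 180, 180].

## Interface

Orientations are given as a 3x3 rotation matrix whose columns are the frame's x, y, z axes.
In Python, from rig import env, imaging gives the robot as it stands. The module is installed in compiled form; this text tells all that it offers.
- The arm moves only by the tool arm_command, never from a script. Its arguments are lists of equal length, an entry for each row: "turn": the turn, a rotation vector about the tool's x, y, z in units of 5 degrees (1.0 is 5 degrees), a list of three; "xyz": the shift along the tool's x, y, z in units of 50 mm (1.0 is 50 mm), a list of three; "claw": the finger opening in mm, from 0 to 85.4. A call has 1 to 12 rows; each row shifts and turns the commanded pose from where the row before left it, along the tool's axes as they then stand; what a row does not reach is not made up. A row lasts 1/10 s, in which the tool goes at most 50 mm and 8.59 degrees, less where a joint would pass 70% of its speed; a pose out of reach is approached as far as the arm can. A call is refused whole if a number of a shift passes 1 or a number of a turn 1, either way. A call with a gripper value outside its range is refused whole. The fingers move at their own pace and stop on an object; "squeeze" is the grip in N (left out, the last holds). Time passes only in rows, so rows that do not move let the fingers close. It gives the time, the measured TCP pose, the force, the opening and the grip force at its end, in the units of the state.
- env.observe(): the state, without advancing time (a new reading comes with each control period).
- imaging.get_image(name): name is "side" or "top" or "wrist"; returns (picture, depth): 420x560x3 uint8, blue, green, red; 420x560 float32, m along the optical axis (not along the pixel's ray), 0 where there is no reading.
- imaging.camera_info(name): a dict with "camera_matrix" (3x3 intrinsics, pixels), "rvec" (rotation vector, rad) and "tvec" (3), from world to camera coordinates, as OpenCV has them. Camera axes: x right, y down, z forward; pixel columns grow to the right and rows downward; lengths in m; the calibration is good to about 2 mm. A picture is of the moment at which its call begins: read the wrist's pose just before it. camera_info takes no time and is no camera call; for the wrist camera it gives the pose at the moment of the call.
- env.close_job(): hands the job in; it is judged then, once.
The state is a dict: "time_s": time; "q": joint angles; "qvel": joint speeds; "joint_efforts": joint torques, N m; "position": TCP position; "tool_rot": TCP orientation; "ft_force": force on the tool from outside, world axes, zero at the start; "wrist_torque": the same for the moment, N m; "grip_width": finger opening in m; "gripper_force": force on a finger pad.
Only numpy, scipy, OpenCV 4.12 (cv2) and the standard library are available. Lean on these libraries where they do the work, as an engineer would, in place of code of your own. Each camera call takes 0.05 s, during which the arm holds its last target. There are 200 camera calls.

## Working session

There is one attempt and no reset: what is moved stays moved. The work goes in short steps, Python scripts to look and compute and a tool call to move; the robot and the scene stay as the last step left them, time stands still between calls to the robot, and variables do not carry over. Pictures are saved under pics/ and viewed, at most 10 in all, crops included, and the job is handed in when it is done.

Besides the shell and the picture viewer there is one more tool, called after "Emit:" as name(argument=value, ...) on one line, values as JSON. arm_command: Moves the arm, as the interface text tells. Its arguments: {"type":"object","properties":{"turn":{"type":"array"},"xyz":{"type":"array"},"claw":{"type":"array"},"squeeze":{"type":"number"}},"required":["turn","xyz","claw"]}

```bash
mkdir -p pics; cat > h.py <<'E'
import numpy as np, cv2
from rig import env, imaging
def cam(n):
    c=imaging.camera_info(n); R=cv2.Rodrigues(np.array(c["rvec"],float))[0]
    return np.array(c["camera_matrix"]),R,np.array(c["tvec"],float).ravel()
def cloud(n,d,c):
    K,R,t=c; v,u=np.indices(d.shape); 
    P=np.stack([(u-K[0,2])/K[0,0]*d,(v-K[1,2])/K[1,1]*d,d],-1)
    return (P-t)@R
E
python3 - <<'E'
from h import *
for n in("top","side"):
    c=cam(n); p,d=imaging.get_image(n); cv2.imwrite(f"pics/{n}0.png",p); np.savez(f"{n}0.npz",p=p,d=d,X=cloud(n,d,c))
print(env.observe())
E
```

```text
{'time_s': 0.1, 'q': array([ 5.49285323e+01,  2.18389105e+01,  7.43793059e+01,  1.96028560e-03,
        8.38568740e+01, -1.23355749e+01]), 'qvel': array([-0.0944746 , -0.0838786 , -0.17802911,  0.05712037, -0.07771031,
        0.02626383]), 'joint_efforts': array([ 4.46583173e-03, -4.49218547e+01, -2.31653523e+01, -9.61907699e-05,
        3.72158727e-03, -1.12633870e-05]), 'position': array([0.21240998, 0.5070551 , 0.23076333]), 'tool_rot': array([[-9.22294613e-01,  3.86486789e-01, -7.80893974e-04],
       [ 3.86487451e-01,  9.22294065e-01, -1.05307535e-03],
       [ 3.13214166e-04, -1.27305144e-03, -9.99999141e-01]]), 'ft_force': array([-0.68019802,  0.57678869,  0.20007691]), 'wrist_torque': array([ 0.02350043,  0.00838931, -0.01834082]), 'gripper_force': 0.0, 'grip_width': 0.08547805989297015}
```

View pics/top0.png

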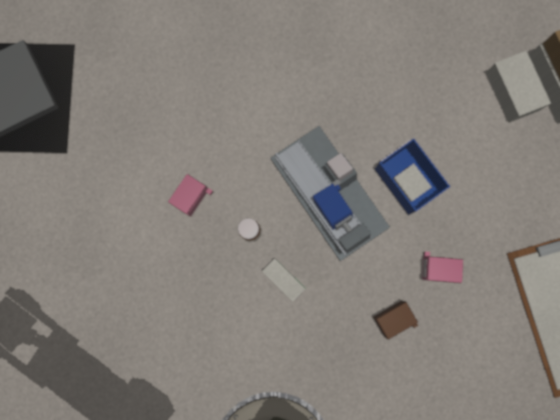

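View pics/side0.png

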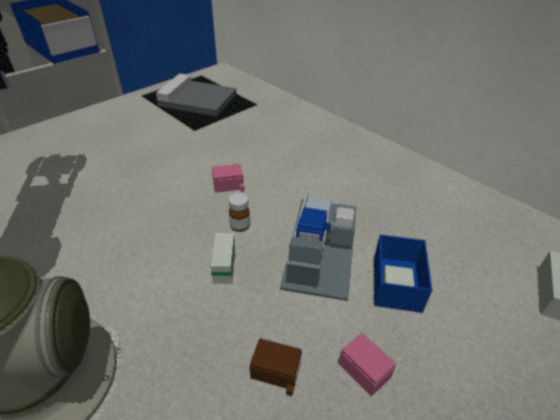

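The top view shows the dock at about (330,192). The blue cassette is at (332,206), the white key at (340,167), and the low end is at upper left, about (295,150). The bottle is at (249,229), the carton at (283,280) and the bin at (412,177). The side view agrees.

```bash
python3 - <<'E'
from h import *
f=np.load("top0.npz");p,X=f["p"].astype(int),f["X"]
v,u=np.indices(p.shape[:2])
roi=(u>265)&(u<395)&(v>120)&(v<265)&~((u>372)&(v<215))
b,g,r=p[...,0],p[...,1],p[...,2]
blue=roi&(b>r+45)&(X[...,2]>.06)
P=X[blue];print("cassette",len(P),np.median(P,0),cv2.minAreaRect((P[:,:2]*1000).astype(np.float32)))
ov=roi&(X[...,2]>.006)
P=X[ov];print("dock",len(P),cv2.minAreaRect((P[:,:2]*1000).astype(np.float32)))
k=roi&(abs(u-338)<16)&(abs(v-164)<16)&(X[...,2]>.055)
P=X[k];print("key",len(P),P.mean(0),np.percentile(P[:,2],[5,50,95]),cv2.minAreaRect((P[:,:2]*1000).astype(np.float32)))
# chute floor
for q in [(300,160),(305,170),(312,182),(310,170),(318,200),(340,157),(338,170),(330,195),(335,215),(352,238),(249,229),(283,280),(412,177)]: print(q,X[q[1],q[0]].round(4),p[q[1],q[0]])
big=cv2.resize(f["p"][115:270,260:400],None,fx=5,fy=5,interpolation=cv2.INTER_CUBIC)[:600];cv2.imwrite("pics/c.png",cv2.resize(f["p"][120:268,262:452],None,fx=4,fy=4,interpolation=cv2.INTER_CUBIC))
E
```

```text
cassette 834 [ 0.48982918 -0.10364714  0.10168908] ((451.7322998046875, -67.09163665771484), (70.99589538574219, 184.22007751464844), 45.95149230957031)
dock 7611 ((520.292724609375, -83.68832397460938), (288.25274658203125, 256.6750183105469), 12.245046615600586)
key 480 [ 0.56480847 -0.12050639  0.07701618] [0.05750822 0.07277065 0.07806296] ((481.7955017089844, -69.67859649658203), (56.71413040161133, 249.11544799804688), 58.40009689331055)
(300, 160) [ 0.5888 -0.0426  0.031 ] [149 146 144]
(305, 170) [ 0.5672 -0.0531  0.0363] [149 146 143]
(312, 182) [ 0.5422 -0.0676  0.04  ] [149 146 144]
(310, 170) [ 0.5673 -0.0632  0.037 ] [149 145 143]
(318, 200) [ 0.4977 -0.0774  0.0957] [114  66  47]
(340, 157) [ 0.5876 -0.1205  0.0707] [150 151 158]
(338, 170) [ 0.5601 -0.1162  0.0775] [150 152 159]
(330, 195) [ 0.5076 -0.0999  0.0971] [115  66  47]
(335, 215) [ 0.4688 -0.1093  0.1043] [116  66  46]
(352, 238) [ 0.4264 -0.1414  0.1049] [101 100  96]
(249, 229) [0.4415 0.0535 0.0738] [171 173 180]
(283, 280) [ 0.345  -0.014   0.0493] [150 158 161]
(412, 177) [ 0.5596 -0.2723  0.026 ] [150 158 161]
```

View pics/c.png

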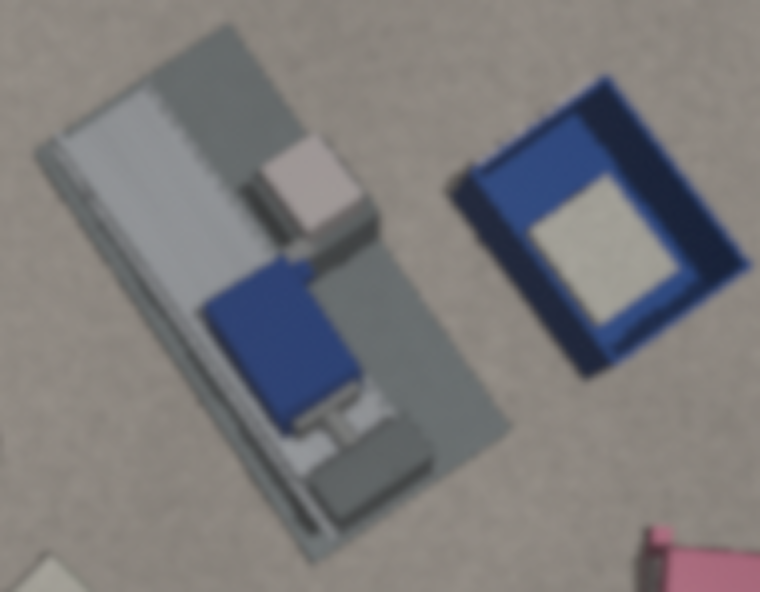

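```bash
cat >> h.py <<'E'
T=np.radians(12)
def frame(x0,y0,yaw):
    # chute frame: -x downhill
    Z=cv2.Rodrigues(np.array([0,0,yaw]))[0]
    Y=cv2.Rodrigues(np.array([0,-T,0.]))[0]   # +x goes up
    return Z@Y, np.array([x0,y0,.05])
E
python3 - <<'E'
from h import *
from scipy.optimize import least_squares
K,R,t=cam("top")
off=np.array([262,120])-.375
px=lambda L:np.array(L)/4+off
cas=px([(205,303),(282,260),(360,372),(290,432)]); key=px([(260,178),(313,135),(365,185),(313,238)]); base=px([(37,152),(230,22),(512,428),(315,562)])
mc=np.array([(0,-24,45),(0,24,45),(70,24,45),(70,-24,45)])/1e3
mk=np.array([(-6,42,30),(-48,42,30),(-48,76,30),(-6,76,30)])/1e3
def proj(W): 
    c=W@R.T+t; c=c@K.T; return c[:,:2]/c[:,2:]
def res(q,full=False):
    F,o=frame(*q[:3]); 
    best=[]
    for m,p in((mc,cas),(mk,key)): best.append(proj(m@F.T+o)[:,None]-p[None])
    b=np.array([(q[3]+i,q[4]+j,.01) for i,j in((-.13,-.0625),(-.13,.0625),(.13,.0625),(.13,-.0625))])
    Z=frame(*q[:3])[0]; y=q[2]; Zr=cv2.Rodrigues(np.array([0,0,y]))[0]
    bb=proj(b@Zr.T+np.array([q[0],q[1],0]))
    out=[B[np.arange(4),np.abs(B).sum(2).argmin(1)] for B in best]+[bb-base]
    return np.array(out) if full else np.concatenate(out).ravel()
s=least_squares(res,[.51,-.09,np.radians(180+35),0,.015],loss="soft_l1")
print(s.x,np.degrees(s.x[2]),s.cost);print(res(s.x,True).round(1).tolist())
np.save("f.npy",s.x[:3])
F,o=frame(*s.x[:3]);print(F.round(3))
for n,m in dict(end=(-.13,0,0),key=(-.027,.059,.03),castop=(.035,0,.045),low50=(-.1,0,0)).items(): print(n,F@np.array(m)+o)
X=np.load("top0.npz")["X"]
for n in [(300,160),(305,170),(312,182),(310,170),(338,170),(330,195),(335,215)]: print(n,((X[n[1],n[0]]-o)@F*1000).round(1))
E
```

```text
[ 0.50788773 -0.09074721  3.75901551 -0.00774361  0.02377823] 215.37572401938013 10.509583706586438
[[[-1.0, 2.6], [0.5, -0.6], [2.5, 0.0], [-1.2, -0.6]], [[-1.1, -0.0], [-0.1, -1.3], [0.8, -0.0], [0.3, 3.6]], [[-1.2, -0.3], [-0.1, -0.5], [1.0, 0.1], [0.2, 0.7]]]
[[-0.798  0.579  0.17 ]
 [-0.566 -0.815  0.12 ]
 [ 0.208  0.     0.978]]
end [ 0.61156992 -0.01713021  0.02297148]
key [ 0.5686647  -0.11995351  0.07373081]
castop [ 0.48760195 -0.10515063  0.10129355]
low50 [ 0.58764326 -0.03411874  0.02920883]
(300, 160) [-95.7   7.6   0.9]
(305, 170) [-71.4   3.6   1.2]
(312, 182) [-42.5   1.   -1.2]
(310, 170) [-65.6  11.9   0.7]
(338, 170) [-21.5  51.   32.7]
(330, 195) [15.2  7.3 44.9]
(335, 215) [52.9 -7.5 44.3]
```

```bash
cat >> h.py <<'E'
from scipy.spatial.transform import Rotation as Ro
def go(tgt):  # tgt in chute mm; prints turn (5deg units) and shift after turn, tool axes, mm
    F,o=frame(*np.load("f.npy")); s=env.observe(); R0=s["tool_rot"]
    G=np.stack([-F[:,0],F[:,1],-F[:,2]],1)
    rv=Ro.from_matrix(R0.T@G).as_rotvec(degrees=True)/5
    W=F@np.array(tgt)/1000+o
    print("t",s["time_s"],"turn",rv.round(3),"shift(final axes)",(G.T@(W-s["position"])*1000).round(1),"chute pos",((s["position"]-o)@F*1000).round(1),"f",(s["ft_force"]@F).round(2),"w",s["grip_width"])
E
python3 -c "
from h import *
go((-40,26,110))"
```

```text
t 0.1 turn [ 2.539 -1.404 24.273] shift(final axes) [-25.3 684.5  88.7] chute pos [ -65.3 -658.5  198.7] f [ 0.26 -0.86  0.15] w 0.08547805989297015
```

Emit:
arm_command(turn=[[0.1,-0.056,0.97],[0.1,-0.056,0.97],[0.1,-0.056,0.97],[0.1,-0.056,0.97],[0.1,-0.056,0.97],[0.1,-0.056,0.97],[0.1,-0.056,0.97],[0.1,-0.056,0.97],[0.1,-0.056,0.97],[0.1,-0.056,0.97],[0.1,-0.056,0.97],[0.1,-0.056,0.97]], xyz=[[0,0,0],[0,0,0],[0,0,0],[0,0,0],[0,0,0],[0,0,0],[0,0,0],[0,0,0],[0,0,0],[0,0,0],[0,0,0],[0,0,0]], claw=[51,51,51,51,51,51,51,51,51,51,51,51])

```text
time_s: 1.3
position: [0.2124, 0.5071, 0.2309]
tool_rot: [[-0.155, 0.987, -0.045], [0.983, 0.15, -0.107], [-0.099, -0.061, -0.993]]
ft_force: [-0.3, 0.3, -0.2]
grip_width: 0.051
gripper_force: 0.0
```

Emit:
arm_command(turn=[[0.1,-0.056,0.97],[0.1,-0.056,0.97],[0.1,-0.056,0.97],[0.1,-0.056,0.97],[0.1,-0.056,0.97],[0.1,-0.056,0.97],[0.1,-0.056,0.97],[0.1,-0.056,0.97],[0.1,-0.056,0.97],[0.1,-0.056,0.97],[0.1,-0.056,0.97],[0.1,-0.056,0.97]], xyz=[[0,0,0],[0,0,0],[0,0,0],[0,0,0],[0,0,0],[0,0,0],[0,0,0],[0,0,0],[0,0,0],[0,0,0],[0,0,0],[0,0,0]], claw=[51,51,51,51,51,51,51,51,51,51,51,51])

```text
time_s: 2.5
position: [0.2125, 0.5071, 0.2309]
tool_rot: [[0.748, 0.645, -0.158], [0.633, -0.764, -0.124], [-0.2, -0.007, -0.98]]
ft_force: [-0.3, -0.8, 0.2]
grip_width: 0.0509
gripper_force: 0.0
```

Emit:
arm_command(turn=[[0.1,-0.056,0.97],[0,0,0],[0,0,0],[0,0,0],[0,0,0],[0,0,0],[0,0,0],[0,0,0],[0,0,0],[0,0,0],[0,0,0],[0,0,0]], xyz=[[0,0,0],[0,0.8,0],[0,0.8,0],[0,0.8,0],[0,0.8,0],[0,0.8,0],[0,0.8,0],[0,0.8,0],[0,0.8,0],[0,0.8,0],[0,0.8,0],[0,0,0]], claw=[51,51,51,51,51,51,51,51,51,51,51,51])

```text
time_s: 3.7
position: [0.447, 0.1785, 0.2309]
tool_rot: [[0.799, 0.577, -0.167], [0.565, -0.817, -0.119], [-0.205, 0.001, -0.979]]
ft_force: [-0.5, 1.0, -0.8]
grip_width: 0.0508
gripper_force: 0.0
```

```bash
python3 -c "
from h import *
go((-40,26,110))"
```

```text
t 3.7 turn [ 0.007 -0.035 -0.028] shift(final axes) [-26.3 280.8  89.1] chute pos [ -66.3 -254.8  199.1] f [-0.36 -1.14 -0.71] w 0.05078317039616946
```

Emit:
arm_command(turn=[[0,-0.035,-0.028],[0,0,0],[0,0,0],[0,0,0],[0,0,0],[0,0,0],[0,0,0],[0,0,0],[0,0,0]], xyz=[[-0.075,0.8,0.1],[-0.075,0.8,0.1],[-0.075,0.8,0.1],[-0.075,0.8,0.1],[-0.075,0.8,0.1],[-0.075,0.8,0.1],[-0.075,0.8,0.1],[0,0,0.1],[0,0,0]], claw=[51,51,51,51,51,51,51,51,51])

```text
time_s: 4.6
position: [0.5799, -0.0655, 0.1965]
tool_rot: [[0.795, 0.582, -0.171], [0.57, -0.813, -0.12], [-0.209, -0.002, -0.978]]
ft_force: [0.4, 1.2, 0.8]
grip_width: 0.0509
gripper_force: 0.0
```

```bash
python3 - <<'E'
from h import *
go((-40,26,110))
c=cam("wrist");p,d=imaging.get_image("wrist");F,o=frame(*np.load("f.npy"))
X=(cloud("wrist",d,c)-o)@F*1000
np.savez("w1.npz",p=p,X=X)
# overlay of predicted corners
K,R,t=c
for m in [(0,-24,45),(0,24,45),(70,24,45),(70,-24,45),(-6,42,30),(-48,42,30),(-48,76,30),(-6,76,30),(-130,0,0),(-40,-6,25)]:
    q=K@(R@(F@np.array(m)/1000+o)+t);q=q[:2]/q[2];cv2.circle(p,tuple(int(round(a)) for a in q),3,(0,0,255),1)
cv2.imwrite("pics/w1.png",p)
E
```

```text
t 4.6 turn [-0.017  0.009  0.049] shift(final axes) [-1.3  4.9 48.6] chute pos [-41.3  21.1 158.6] f [-0.82 -0.79  1.04] w 0.05091564021364
```

View pics/w1.png

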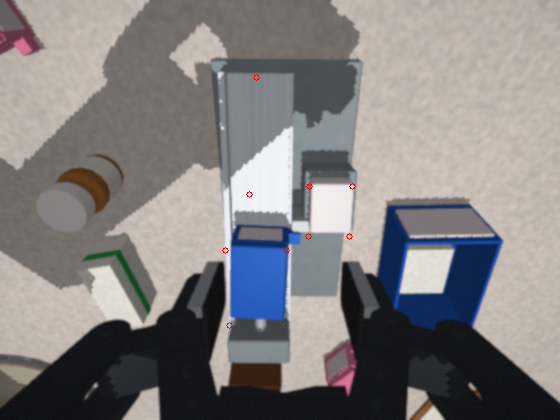

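The wrist view shows the cassette top at about (233–289, 242–317) and the key top at (311–352, 183–233). My predicted corners sit a few pixels uphill of both, so I'll refine from the wrist depth.

```bash
python3 - <<'E'
from h import *
f=np.load("w1.npz");p,X=f["p"].astype(int),f["X"]
ok=np.abs(X).max(2)<200
for n,lo,hi in(("cas",(-30,-40,40),(100,40,50)),("key",(-70,36,25),(10,90,36)),("floor",(-135,-20,-6),(-60,20,6))):
    m=ok&np.all((X>lo)&(X<hi),2); m&=np.indices(m.shape)[0]<325
    P=X[m];print(n,len(P),np.percentile(P,[1,50,99],axis=0).round(1).tolist())
    print("  rect",cv2.minAreaRect(P[:,:2].astype(np.float32)))
    if n=="floor": A=np.c_[P[:,:2],np.ones(len(P))];print(np.linalg.lstsq(A,P[:,2],rcond=None)[0])
# profile across key column, and cassette column
for c in (260,330): print(c,[(r,*X[r,c].round(0).astype(int)) for r in range(60,330,6) ])
E
```

```text
cas 4236 [[-4.1, -21.3, 41.8], [26.5, 1.2, 46.1], [62.5, 23.9, 47.5]]
  rect ((29.932872772216797, 1.1281166076660156), (45.59560012817383, 68.82240295410156), 87.46173095703125)
key 2156 [[-50.7, 43.2, 26.3], [-31.4, 59.7, 30.9], [-9.5, 76.5, 32.6]]
  rect ((-29.921600341796875, 60.135108947753906), (34.087886810302734, 42.29586410522461), 89.71443176269531)
floor 4400 [[-132.1, -19.5, -0.7], [-98.3, -0.1, 1.0], [-60.8, 19.7, 2.6]]
  rect ((-96.4035415649414, -0.09873771667480469), (72.81603240966797, 39.74660873413086), 0.04006534442305565)
[ 9.25498431e-04 -6.07739212e-04  1.03619687e+00]
260 [(60, np.int64(-143), np.int64(2), np.int64(-11)), (66, np.int64(-139), np.int64(2), np.int64(-10)), (72, np.int64(-134), np.int64(2), np.int64(-12)), (78, np.int64(-129), np.int64(3), np.int64(2)), (84, np.int64(-125), np.int64(3), np.int64(0)), (90, np.int64(-120), np.int64(3), np.int64(1)), (96, np.int64(-115), np.int64(3), np.int64(1)), (102, np.int64(-111), np.int64(3), np.int64(0)), (108, np.int64(-106), np.int64(3), np.int64(0)), (114, np.int64(-101), np.int64(2), np.int64(-1)), (120, 
[... 3251 characters left out ...]
 np.int64(39), np.int64(73), np.int64(-49)), (252, np.int64(47), np.int64(73), np.int64(-50)), (258, np.int64(55), np.int64(74), np.int64(-52)), (264, np.int64(63), np.int64(74), np.int64(-54)), (270, np.int64(72), np.int64(75), np.int64(-55)), (276, np.int64(81), np.int64(76), np.int64(-58)), (282, np.int64(88), np.int64(76), np.int64(-58)), (288, np.int64(98), np.int64(77), np.int64(-61)), (294, np.int64(107), np.int64(77), np.int64(-62)), (300, np.int64(124), np.int64(80), np.int64(-76)), (306, np.int64(133), np.int64(80), np.int64(-78)), (312, np.int64(145), np.int64(81), np.int64(-82)), (318, np.int64(155), np.int64(82), np.int64(-83)), (324, np.int64(165), np.int64(83), np.int64(-86))]
```

```bash
python3 - <<'E'
from h import *
q=np.load("f.npy");F,o=frame(*q);d=F@np.array([-3.5,1,0])/1000;q[:2]+=d[:2];np.save("f.npy",q)
go((-40,26,50))
E
```

```text
t 4.65 turn [-0.006  0.002  0.061] shift(final axes) [  1.8   6.5 108.7] chute pos [-38.2  19.5 158.7] f [ 0.7  -0.32 -0.03] w 0.050584884565849746
```

Emit:
arm_command(turn=[[0,0,0.06],[0,0,0],[0,0,0],[0,0,0],[0,0,0],[0,0,0]], xyz=[[0.04,0.13,0.4],[0,0,0.5],[0,0,0.5],[0,0,0.5],[0,0,0.25],[0,0,0]], claw=[51,51,51,51,51,51])

```text
time_s: 5.25
position: [0.5665, -0.0813, 0.0913]
tool_rot: [[0.797, 0.58, -0.171], [0.567, -0.815, -0.12], [-0.209, -0.002, -0.978]]
ft_force: [-0.5, -0.7, 0.6]
grip_width: 0.0514
gripper_force: 0.0
```

```bash
python3 - <<'E'
from h import *
go((-40,26,30))
p,d=imaging.get_image("wrist");cv2.imwrite("pics/w2.png",p)
E
```

```text
t 5.25 turn [-0.015  0.014  0.015] shift(final axes) [-0.2  0.8 20.7] chute pos [-40.2  25.2  50.7] f [0.94 0.24 0.45] w 0.05137844464204129
```

View pics/w2.png

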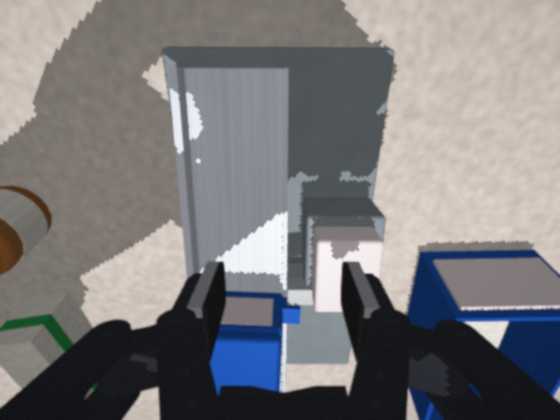

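The right fingertip is over the key (315–382, 230–310). The left fingertip is over the channel, downhill of the cassette front at (215–285, 293–325). I'll descend in small steps.

Emit:
arm_command(turn=[[0,0,0],[0,0,0],[0,0,0],[0,0,0]], xyz=[[0,0.01,0.2],[0,0,0.2],[0,0,0],[0,0,0]], claw=[51,51,51,51])

```text
time_s: 5.7
position: [0.5646, -0.0856, 0.0726]
tool_rot: [[0.798, 0.579, -0.169], [0.566, -0.816, -0.121], [-0.207, 0.001, -0.978]]
ft_force: [0.8, -0.3, -0.2]
grip_width: 0.051
gripper_force: 0.0
```

```bash
python3 -c "
from h import *
go((-40,26,20))"
```

```text
t 5.7 turn [ 0.009 -0.007 -0.006] shift(final axes) [-0.1 -1.6 11.6] chute pos [-40.1  27.6  31.6] f [-0.52  0.75 -0.07] w 0.050977125686224416
```

Emit:
arm_command(turn=[[0,0,0],[0,0,0],[0,0,0],[0,0,0]], xyz=[[0,0,0.06],[0,0,0.06],[0,0,0],[0,0,0]], claw=[51,51,51,51])

```text
time_s: 6.1
position: [0.5637, -0.0864, 0.067]
tool_rot: [[0.798, 0.579, -0.168], [0.566, -0.816, -0.121], [-0.207, 0.001, -0.978]]
ft_force: [-0.2, 0.1, 2.4]
grip_width: 0.0511
gripper_force: 0.8
```

```bash
python3 - <<'E'
from h import *
go((-40,26,20))
p,d=imaging.get_image("wrist");cv2.imwrite("pics/w3.png",p)
go((-40,26,20))
E
```

```text
t 6.1 turn [ 0.015 -0.011 -0.007] shift(final axes) [-0.1 -1.8  5.9] chute pos [-40.1  27.8  25.9] f [ 0.61 -0.22  2.28] w 0.051147776317400424
t 6.15 turn [ 0.016 -0.011 -0.008] shift(final axes) [-0.1 -1.8  5.9] chute pos [-40.1  27.8  25.9] f [0.3  0.14 1.83] w 0.05098057931061704
```

View pics/w3.png

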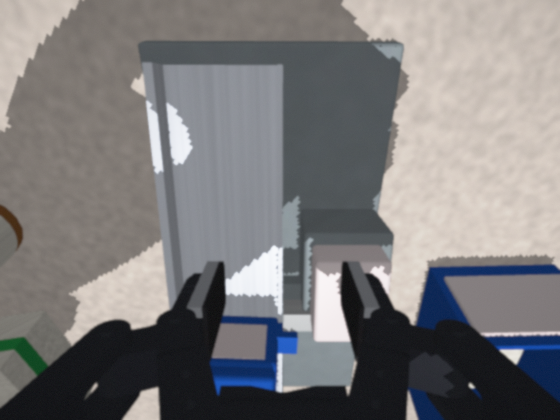

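The right fingertip now touches the key at about 2 N, and the cassette is still parked with its front at row 320. The left finger stands in the channel, so I'll press.

Emit:
arm_command(turn=[[0,0,0],[0,0,0],[0,0,0],[0,0,0],[0,0,0],[0,0,0],[0,0,0],[0,0,0]], xyz=[[0,0,0.06],[0,0,0.06],[0,0,0.06],[0,0,0.02],[0,0,0],[0,0,0],[0,0,0],[0,0,0]], claw=[51,51,51,51,51,51,51,51])

```text
time_s: 6.95
position: [0.5621, -0.0876, 0.0571]
tool_rot: [[0.798, 0.579, -0.168], [0.566, -0.816, -0.121], [-0.207, 0.001, -0.978]]
ft_force: [3.1, 0.5, 3.7]
grip_width: 0.0509
gripper_force: 2.2
```

```bash
python3 - <<'E'
from h import *
go((-40,26,15))
p,d=imaging.get_image("wrist");cv2.imwrite("pics/w4.png",p)
go((-40,26,15))
E
```

```text
t 6.95 turn [ 0.015 -0.012 -0.007] shift(final axes) [-0.2 -1.8  0.8] chute pos [-40.2  27.8  15.8] f [-2.    1.42  4.18] w 0.05093692491604453
t 7.0 turn [ 0.014 -0.011 -0.007] shift(final axes) [-0.1 -1.8  0.8] chute pos [-40.1  27.8  15.8] f [-1.11  0.33  4.41] w 0.05089203421262619
```

View pics/w4.png

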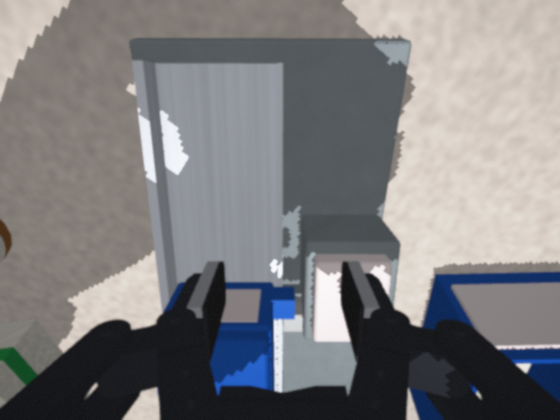

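The cassette popped out and its front, now at row 285, rests against the left finger. The key is down at about 4.3 N. I'll check the cassette's position.

```bash
python3 - <<'E'
from h import *
F,o=frame(*np.load("f.npy"))
for k in range(2):
    c=cam("wrist");p,d=imaging.get_image("wrist");X=(cloud("wrist",d,c)-o)@F*1000;p=p.astype(int)
    m=(p[...,0]>p[...,2]+45)&(np.abs(X[...,1])<22)&(X[...,2]>38)&(X[...,2]<52)
    P=X[m];print(len(P),np.percentile(P,[1,5,50],axis=0).round(1).tolist())
    K=(X[...,0]>-48)&(X[...,0]<-6)&(X[...,1]>45)&(X[...,1]<75)&(X[...,2]>8)&(X[...,2]<33)&(p.min(2)>120)
    print("key z",K.sum(),np.percentile(X[K][:,2],[10,50,90]))
    go((-40,26,15))
c=cam("top");p,d=imaging.get_image("top");X=(cloud("top",d,c)-o)@F*1000;p=p.astype(int)
m=(p[...,0]>p[...,2]+45)&(np.abs(X[...,1])<26)&(X[...,2]>40)&(X[...,2]<50)&(abs(X[...,0])<100)
print("top cas",m.sum(),np.percentile(X[m],[3,50,97],axis=0).round(1).tolist())
E
```

```text
3032 [[-28.0, 0.3, 38.7], [-27.5, 1.6, 40.5], [-19.2, 11.4, 45.1]]
key z 2682 [15.3160202  19.15607691 19.99508896]
t 7.05 turn [ 0.014 -0.011 -0.007] shift(final axes) [-0.1 -1.8  0.8] chute pos [-40.1  27.8  15.8] f [-0.93  1.93  3.09] w 0.050971421239279106
3030 [[-27.9, 0.2, 38.7], [-27.5, 1.6, 40.6], [-19.2, 11.4, 45.2]]
key z 2681 [15.29235421 19.12567909 19.98425516]
t 7.1 turn [ 0.013 -0.01  -0.007] shift(final axes) [-0.1 -1.8  0.8] chute pos [-40.1  27.8  15.8] f [-2.42  0.56  3.73] w 0.0509150328723179
top cas 297 [[15.3, -22.0, 41.8], [29.8, -0.7, 45.1], [40.7, 19.7, 47.8]]
```

```bash
python3 -c "
from rig import env
print(env.close_job())"
```

```text
the job is handed in; nothing more can be done
None
```

I handed the job in at about 7 s with the key held about 11 mm down and the cassette resting against the other finger, about 27 mm out of its parked place; no verdict came back.

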